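# Load the spice drawer, shut it and latch it

### The arm

A 6-joint arm with a two-finger parallel gripper is mounted at the origin on the work surface. World frame = base frame: x ahead of the robot, y to its left, z up, the work surface at z = 0. Lengths are in mm, angles in degrees, forces in N, time in s.
With the tool pointing down it reaches from about 300 to 850 mm from the base axis. Payload 4.2 kg.
Tool frame: the origin (TCP) lies at the very end of the fingers, on their centre line; the grasp point (between the pads) lies 19 mm behind it; z points along the fingers, y is the direction in which the jaws open and shut (so a half turn about z gives the same grasp; the last joint's range is limited). The gripper opens to 91 mm and grips with 3 to 60 N. Pads are 32 mm wide; open, the fingers measure 118 mm over their backs; the gripper's body (76 mm by 178 mm) begins 60 mm behind the grasp point.
Start: joints at [-74.427, 18.312, 89.639, -0, 72.044, -1.146], TCP at [165.417, -550.709, 213.976] pointing down, gripper open.
Joint ranges: [-177.97, 177.97], [-48.28, 115.42], [12.27, 149.76], [-77.06, 257.06], [2.81, 150.46], [-146.56, 146.56]. Speed limits (degrees/s): [147.25, 147.25, 180, 180, 180, 180].

### API

Orientations are given as [roll, pitch, yaw] about the fixed x, y, z axes, in that order (R = Rz(yaw) Ry(pitch) Rx(roll)).
In Python, from workcell import monitor, eyes, job gives the robot as it stands.
- The arm moves only by the tool move_arm, never from a script. Its argument "increments" is a list that holds one entry, the list of rows, each a list of 7 numbers: the opening, from 0 (shut) to 1 (fully open), then the shift along the tool's x, y, z in cm, then the turn, a rotation vector about the tool's x, y, z in rad. In form: [[[jaw, x, y, z, ax, ay, az], ...]]. A call has 1 to 12 rows; each row shifts and turns the pose as measured when the row begins, along the tool's axes as they then stand; what a row does not reach is not made up. A row lasts 1/8 s, in which the tool goes at most 62.5 mm and 10.7 degrees, less where a joint would pass 70% of its speed; a pose out of reach is approached as far as the arm can. A call is refused whole if a number of a shift passes 6.25 or a number of a turn 0.188, either way. A call with a gripper value outside its range is refused whole. The fingers move at their own pace and stop on an object; "force" is the grip in N (left out, the last holds). Time passes only in rows, so rows that do not move let the fingers close. It gives the time, the measured TCP pose, the force and the opening at its end, in the units of the state.
- monitor.state(): the state, without advancing time (a new reading comes with each control period).
- eyes.grab_frame(name): name is "side" or "top"; returns a dict with "color" (384x512x3 uint8, red, green, blue), "z_map" (384x512 float32, mm along the optical axis (not along the pixel's ray), 0 where there is no reading), "camera_matrix" (3x3 intrinsics, pixels), "dist_coeffs" ([k1, k2, p1, p2, k3] as OpenCV has them; the pictures are not rectified), "rvec" (rotation vector, rad) and "tvec" (3), from world to camera coordinates, as OpenCV has them. Camera axes: x right, y down, z forward; pixel columns grow to the right and rows downward; lengths in mm; the calibration is good to about 2 mm. A picture is of the moment at which its call begins.
- job.job_done(): hands the job in, once; it reports no verdict.
The state is a dict: "time_s": time; "qpos": joint angles; "qvel": joint speeds; "effort": joint torques, N m; "ee_pos": TCP position; "ee_rot": TCP orientation; "force": force on the tool from outside, world axes, zero at the start; "torque": the same for the moment, N m; "gripper_width": finger opening in mm.
Only numpy, scipy, OpenCV 4.12 (cv2) and the standard library are available. Lean on these libraries where they do the work, as an engineer would, in place of code of your own. Each camera call takes 0.05 s, during which the arm holds its last target. There are 200 camera calls.

### The job

Take the wooden mortar out of the open spice drawer and stand it upright on the round cork mat, and stand every clear shaker from the ledge upright on the drawer's floor. With everything loaded, push the drawer fully shut; only then pull the black latch knob on top of the unit up to its stop, turn it clockwise (seen from above) to its stop while it is up, and push it fully back down. Leave the green bowl and the pestle where they are.

Things in the scene. Friction and masses are not known exactly. Their poses are not given: they have to be found in the camera images.
- drawer (a joint): opening of the spice drawer, m: 0 is fully shut, 0.19 fully open; it slides straight out of the unit along the unit's -x axis, needs about 2 N and stays where it is left; starts 0.165 to 0.19 open
- latch_pull (a joint): how far the latch knob is pulled up, m: 0 is fully down, 0.015 is its upper stop; needs about 4 N either way and stays where it is left
- latch_turn (a joint): how far the latch knob is turned, rad: 0 as it starts, growing clockwise seen from above, 1.22 (70 degrees) at its stop. Turns easily and stays where left, but only while the knob is up (latch_pull above about 0.009); down, a pin in a notch allows only about 0.14 rad of play (do not force it). It goes back down only near 0 or near 1.22
- unit: fixed light wood drawer unit on the ledge, 240 (x) x 340 (y) x 122 mm high, walls 12 mm. Origin at the centre of its underside; its open front faces its own -x. The latch knob stands on its top on a round 20 mm high base of 36 mm radius, axis at x = -30 mm, y = 0. Opening inside is 316 mm wide, its ceiling 110 mm above the ledge, so the mortar does not pass under it
- drawer_floor (a point): centre of the drawer's inner floor (18 mm above the ledge), moving with the drawer; axes as the unit's. Inside, the drawer is 165 mm in x and 298 mm in y; side and back walls rise 45 mm above the floor; the white front panel rises 78 mm above it
- drawer_front (a point): middle of the upper edge of the flat white front panel, on its outer face (the -x side), 96 mm above the ledge; the panel is 336 mm wide, 90 mm high, 12 mm thick and has no handle: push it toward the unit
- knob_grip (a point): on the latch knob's axis, 10 mm below the top of its bar. The bar is 58 mm long along this point's x axis, 15 mm thick along y, 30 mm high, and stands on a black disc of 28 mm radius whose top is 20 mm below this point. The point lifts and turns with the knob
- mat: fixed round cork mat on the ledge, radius 80 mm, 4 mm thick; origin at the centre of its underside
- mortar: olive wood mortar, 115 mm tall, goblet shaped: foot of radius 34 mm, waist, and a cup of constant radius 32 mm from 62 mm up to the rim; 0.2 to 0.4 kg, weighted foot. Origin at the centre of its foot, z up. Starts standing in the drawer
- shaker0: clear acrylic shaker with steel twist cap, cylinder of radius 26 mm, 80 mm tall, about 0.14 kg; origin at the centre of its underside, z up. Stands on the ledge at the start or is absent (None from start to end); two to four are there, all alike
- shaker1: clear acrylic shaker with steel twist cap, cylinder of radius 26 mm, 80 mm tall, about 0.14 kg; origin at the centre of its underside, z up. Stands on the ledge at the start or is absent (None from start to end); two to four are there, all alike
- shaker2: clear acrylic shaker with steel twist cap, cylinder of radius 26 mm, 80 mm tall, about 0.14 kg; origin at the centre of its underside, z up. Stands on the ledge at the start or is absent (None from start to end); two to four are there, all alike
- shaker3: clear acrylic shaker with steel twist cap, cylinder of radius 26 mm, 80 mm tall, about 0.14 kg; origin at the centre of its underside, z up. Stands on the ledge at the start or is absent (None from start to end); two to four are there, all alike
- bowl: green ceramic pinch bowl, 100 mm wide, 45 mm high, standing on the unit's top at its far left corner; leave alone. Origin at its underside
- pestle: olive wood pestle lying along its x axis, 145 mm long, 32 mm thick, on the ledge; leave alone. Origin at its middle, on the ledge
Things that resemble listed ones, but are neither listed nor needed, are in the scene too. What is shaped like the shaker1 but blue or pink is not meant.

How it is judged (in metres and radians):
On the way, in this order (a step that is already met when the one before it is completed fails the run):
1. every shaker stands in the open drawer and the mortar is out of it (x of shaker0 in the frame of drawer_floor between -0.075 and 0.075 m and y of shaker0 in the frame of drawer_floor between -0.145 and 0.145 m and z of shaker0 in the frame of drawer_floor between -0.012 and 0.012 m and angle between each of shaker0, shaker1, shaker2, shaker3's own z axis and vertical below 0.2 rad and x of shaker1 in the frame of drawer_floor between -0.075 and 0.075 m and y of shaker1 in the frame of drawer_floor between -0.145 and 0.145 m and z of shaker1 in the frame of drawer_floor between -0.012 and 0.012 m and x of shaker2 in the frame of drawer_floor between -0.075 and 0.075 m and y of shaker2 in the frame of drawer_floor between -0.145 and 0.145 m and z of shaker2 in the frame of drawer_floor between -0.012 and 0.012 m and x of shaker3 in the frame of drawer_floor between -0.075 and 0.075 m and y of shaker3 in the frame of drawer_floor between -0.145 and 0.145 m and z of shaker3 in the frame of drawer_floor between -0.012 and 0.012 m and (horizontal distance between mortar and drawer_floor above 0.2 m or y of mortar in the frame of drawer_floor above 0.19 m or y of mortar in the frame of drawer_floor below -0.19 m) and value of joint drawer above 0.03 m), for 0.2 s.
2. the drawer is shut, the knob still down (value of joint drawer below 0.008 m and value of joint latch_pull below 0.006 m), for 0.2 s.
3. the knob is pulled up, the drawer shut (value of joint drawer below 0.008 m and value of joint latch_pull above 0.011 m), for 0.1 s.
4. the knob is turned clockwise to its stop while up (value of joint drawer below 0.008 m and value of joint latch_pull above 0.008 m and value of joint latch_turn above 1.08 rad), for 0.1 s.
5. the knob is pushed back down (value of joint drawer below 0.008 m and value of joint latch_pull below 0.004 m and value of joint latch_turn above 1.02 rad), for 0.2 s.
At the end, for the whole second after the job is handed in: every shaker present stands upright (within 0.2 rad) on the drawer's floor; the drawer is within 8 mm of shut; the knob is turned past 1.02 rad and within 4 mm of fully down; the mortar stands upright (within 0.12 rad) and at rest on the cork mat, its centre within 55 mm of the mat's (all of step 5 and x of shaker0 in the frame of drawer_floor between -0.075 and 0.075 m and y of shaker0 in the frame of drawer_floor between -0.145 and 0.145 m and z of shaker0 in the frame of drawer_floor between -0.012 and 0.012 m and angle between each of shaker0, shaker1, shaker2, shaker3's own z axis and vertical below 0.2 rad and x of shaker1 in the frame of drawer_floor between -0.075 and 0.075 m and y of shaker1 in the frame of drawer_floor between -0.145 and 0.145 m and z of shaker1 in the frame of drawer_floor between -0.012 and 0.012 m and x of shaker2 in the frame of drawer_floor between -0.075 and 0.075 m and y of shaker2 in the frame of drawer_floor between -0.145 and 0.145 m and z of shaker2 in the frame of drawer_floor between -0.012 and 0.012 m and x of shaker3 in the frame of drawer_floor between -0.075 and 0.075 m and y of shaker3 in the frame of drawer_floor between -0.145 and 0.145 m and z of shaker3 in the frame of drawer_floor between -0.012 and 0.012 m and horizontal distance between mortar and mat below 0.055 m and angle between mortar's own z axis and vertical below 0.12 rad and height (world z) of mortar below 0.012 m and linear speed of mortar below 0.02 m/s); the robot touches nothing.
It fails at once if the bowl is pushed more than 30 mm (distance of bowl from where it was at the start of the episode above 0.03 m).
It fails at once if the pestle is pushed more than 30 mm (distance of pestle from where it was at the start of the episode above 0.03 m).
Of shaker0, shaker1, shaker2, shaker3 only 2 to 4 are there at a start; the rules pass over those that are not, and their reading is None.
At some moment in a run one of shaker0, shaker1, shaker2, shaker3, mortar may be knocked a few centimetres aside while the robot is not near it.
It also fails if it takes over 210 s, if anything falls off the work surface, if the arm or the gripper's body presses on something with over 40 N, if the wrist force passes 120 N, or if a joint passes its speed limit or range.

## Working session

There is one attempt and no reset: what is moved stays moved. The work goes in short steps, Python scripts to look and compute and a tool call to move; the robot and the scene stay as the last step left them, time stands still between calls to the robot, and variables do not carry over. Pictures are saved under pics/ and viewed, about 12 in all and at most 16, crops included, and the job is handed in when it is done.

Besides the shell and the picture viewer there is one more tool, called as name([rows], argument=value, ...), one row to a line, values as JSON. move_arm: Moves the arm, as the interface text tells. Its arguments: {"type":"object","properties":{"increments":{"type":"array"},"force":{"type":"number"}},"required":["increments"]}

```bash
mkdir -p pics; ls; cat > h.py <<'E'
import numpy as np, cv2
from workcell import monitor, eyes, job
def grab(n, save=None):
    f=eyes.grab_frame(n)
    if save: cv2.imwrite('pics/'+save,f['color'][:,:,::-1])
    np.savez('last_%s.npz'%n,**f); return f
def load(n): return dict(np.load('last_%s.npz'%n))
def rt(f): return cv2.Rodrigues(np.array(f['rvec'],float).reshape(3))[0],np.array(f['tvec'],float).reshape(3)
def ray(f,u,v):
    p=cv2.undistortPoints(np.array([[[u,v]]],float),f['camera_matrix'],np.array(f['dist_coeffs'],float))[0,0]
    R,t=rt(f); return -R.T@t, R.T@np.array([p[0],p[1],1.])
def atz(f,u,v,z):
    c,d=ray(f,u,v); return c+d*(z-c[2])/d[2]
def dep(f,u,v):
    c,d=ray(f,u,v); return c+d*f['z_map'][int(round(v)),int(round(u))]
def cloud(f):
    h,w=f['z_map'].shape; g=np.stack(np.meshgrid(np.arange(w),np.arange(h)),-1).reshape(-1,1,2).astype(float)
    p=cv2.undistortPoints(g,f['camera_matrix'],np.array(f['dist_coeffs'],float))[:,0]
    R,t=rt(f); z=f['z_map'].reshape(-1,1)
    return ((np.hstack([p,np.ones((len(p),1))])*z-t)@R).reshape(h,w,3)
def proj(f,P): return cv2.projectPoints(np.array(P,float).reshape(-1,1,3),np.array(f['rvec'],float),np.array(f['tvec'],float),f['camera_matrix'],np.array(f['dist_coeffs'],float))[0][:,0]
E
python3 - <<'E'
from h import *
for n in('top','side'):
    f=grab(n); cv2.imwrite(f'pics/{n}0.png',cv2.resize(f['color'][:,:,::-1],(800,600)))
    R,t=rt(f); print(n,-R.T@t,R[2])
s=monitor.state();print(s)
E
```

```text
pics
top [ 439.54516856    7.20272575 1291.05723228] [ 0.05988287  0.00267985 -0.99820181]
side [280.30561309 748.90770521 694.15392668] [ 0.2434152  -0.77626232 -0.58152029]
{'time_s': 0.1, 'qpos': array([-7.44280547e+01,  1.83483155e+01,  8.96993486e+01, -9.06163447e-04,
        7.20427977e+01, -1.14435848e+00]), 'qvel': array([ 1.45410325e-04, -1.13404723e-01, -2.40118163e-01,  6.46652322e-02,
       -1.30617067e-01, -1.25398220e-02]), 'effort': array([-1.70027929e-04, -4.13332200e+01, -2.32509667e+01,  7.28845038e-02,
        4.21768532e-02, -4.47350931e-05]), 'ee_pos': array([ 165.28054574, -550.26943984,  213.20141842]), 'ee_rot': array([-1.79909539e+02, -9.45249456e-04,  1.67165831e+01]), 'force': array([ 0.11905922, -0.05859045, -0.87264341]), 'torque': array([ 0.02111954, -0.00750339,  0.02211217]), 'gripper_width': 91.35443967164545}
```

View pics/top0.png

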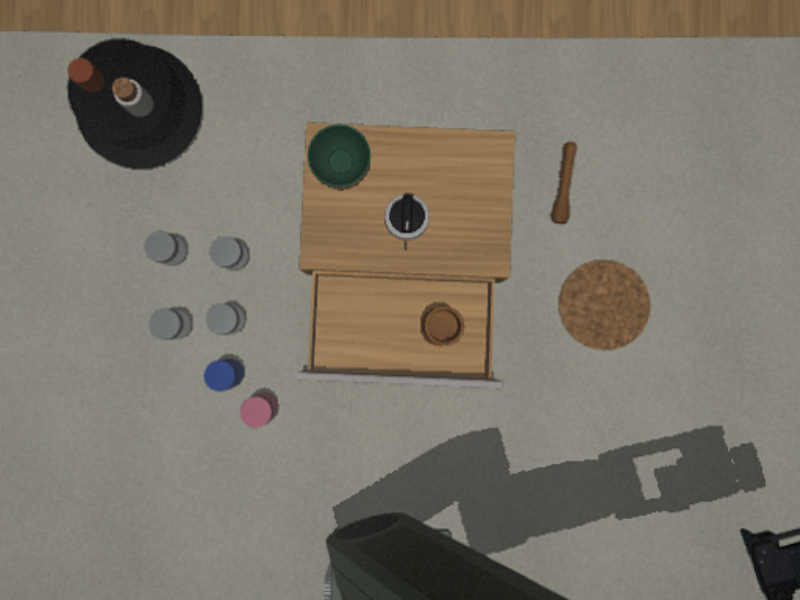

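View pics/side0.png

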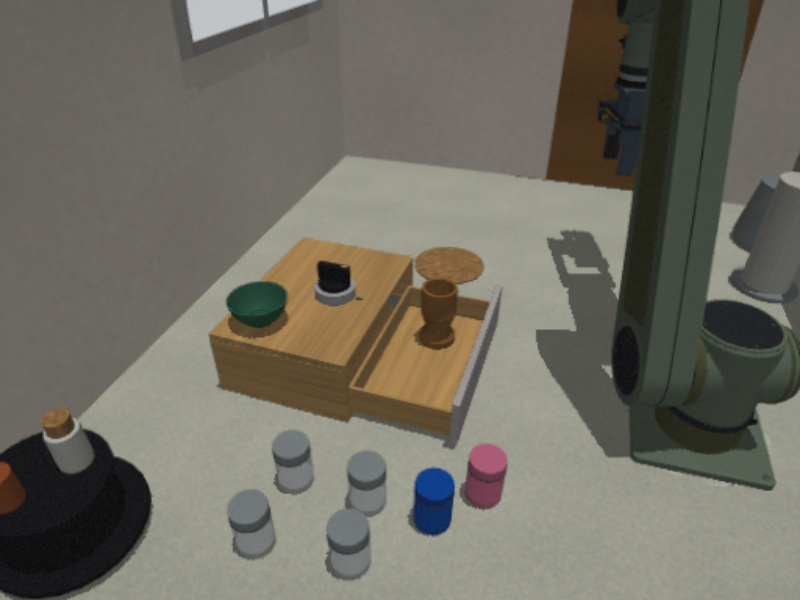

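Top view (800-wide scale): grey-capped shakers at (160,246), (227,252), (167,324), (222,319). The mortar is at (442,324), the knob at (407,212) and the mat at (604,305). Drawer front edge runs (300,374)–(501,382). Blue and pink are decoys. Now I'll measure with depth.

```bash
cat >> h.py <<'E'
def blobs(f,z0,z1,mn=40,mxn=4000,rgn=None):
    C=cloud(f); m=((C[...,2]>z0)&(C[...,2]<z1)&(f['z_map']>0)).astype(np.uint8)
    n,l,s,c=cv2.connectedComponentsWithStats(m); o=[]
    for i in range(1,n):
        if mn<s[i,4]<mxn:
            P=C[l==i]; (x,y),r=cv2.minEnclosingCircle(P[:,:2].astype(np.float32)); 
            o.append((np.round([x,y,r],1),np.round(np.median(P,0),1),s[i,4],np.round(c[i]*1.5625),f['color'][l==i].mean(0).round()))
    return o
E
python3 - <<'E'
from h import *
f=load('top')
print('shakers');[print(*b) for b in blobs(f,74,86)]
print('mortar');[print(*b) for b in blobs(f,109,118)]
print('knob');[print(*b) for b in blobs(f,150,200)]
print('unit');[print(*b) for b in blobs(f,117,127,1000,60000)]
C=cloud(f); m=(abs(C[...,2]-122)<4)&(C[...,0]>450); P=C[m][:,:2]; print('rect',cv2.minAreaRect(P.astype(np.float32)))
for n,z,uv in (('unit',122,[(308,123),(515,130),(510,278),(299,270)]),('front',96,[(300,376),(501,384)]),('mat',4,[(604,305),(558,305),(650,305),(604,260),(604,350)]),('knobbar',172,[(408,195),(406,228)]),('pestle',16,[(571,143),(560,221)])):
    print(n,[atz(f,u*.64,v*.64,z).round(1)[:2].tolist() for u,v in uv])
im=f['color'][90:260,180:420,::-1]; cv2.imwrite('pics/c1.png',cv2.resize(im,None,fx=3.3,fy=3.3,interpolation=cv2.INTER_CUBIC))
for p in [(408,200),(408,210),(406,225)]: print(dep(f,p[0]*.64,p[1]*.64))
E
```

```text
shakers
[582.2 390.9  26.7] [581.7 390.2  80. ] 302 [159. 245.] [108. 111. 110.]
[574.  281.3  25.7] [574.5 280.8  80. ] 303 [225. 250.] [111. 114. 114.]
[462.3 284.2  25.7] [462.8 283.8  79.7] 310 [222. 318.] [112. 115. 115.]
[451.9 379.   26.5] [451.9 379.1  79.8] 328 [164. 323.] [110. 113. 112.]
[453.3 -81.7  25. ] [452.7 -81.6  84.3] 179 [442. 325.] [108.  77.  51.]
[366.3 285.8  26. ] [365.4 285.3  79.8] 314 [219. 376.] [ 55.  72. 121.]
[307.6 224.4  25.6] [306.9 224.   79.9] 316 [256. 412.] [152.  97. 113.]
mortar
[837.6 446.   84.6] [866.5 412.2 110.4] 557 [139.  73.] [28. 27. 27.]
[806.7 465.7  73.1] [797.5 471.8 110.5] 556 [105. 108.] [31. 30. 30.]
knob
[847.1 494.   21.2] [846.4 493.2 158.3] 241 [80. 70.] [99. 60. 45.]
[808.9 415.3  22.6] [805.3 410.7 177. ] 328 [128.  93.] [101.  88.  74.]
[716.8  87.9  49.6] [731.9  93.  163.2] 448 [337. 150.] [37. 56. 45.]
[626.1 -18.3  28.9] [625.7 -18.7 155.5] 388 [406. 213.] [37. 36. 36.]
[106.   16.7  83.6] [137.8  54.3 177.7] 482 [362. 541.] [44. 45. 41.]
unit
[655.2 -20.7 205. ] [646.  -45.2 122.2] 10351 [415. 204.] [143. 114.  81.]
rect ((647.885498046875, 163.2152099609375), (720.1104736328125, 331.45880126953125), 82.3438491821289)
unit [[778.7, 140.6], [769.5, -195.5], [528.8, -187.5], [538.9, 151.9]]
front [[367.8, 150.6], [357.7, -176.7]]
mat [[491.5, -371.6], [490.8, -291.3], [492.2, -451.5], [571.0, -372.3], [412.6, -370.7]]
knobbar [[652.7, -21.5], [601.2, -18.7]]
pestle [[776.6, -312.3], [638.0, -292.7]]
[643.16795705 -21.28164048 181.26865207]
[627.56334164 -21.37050473 182.05204829]
[604.16170686 -18.43312471 183.5380662 ]
```

View pics/c1.png

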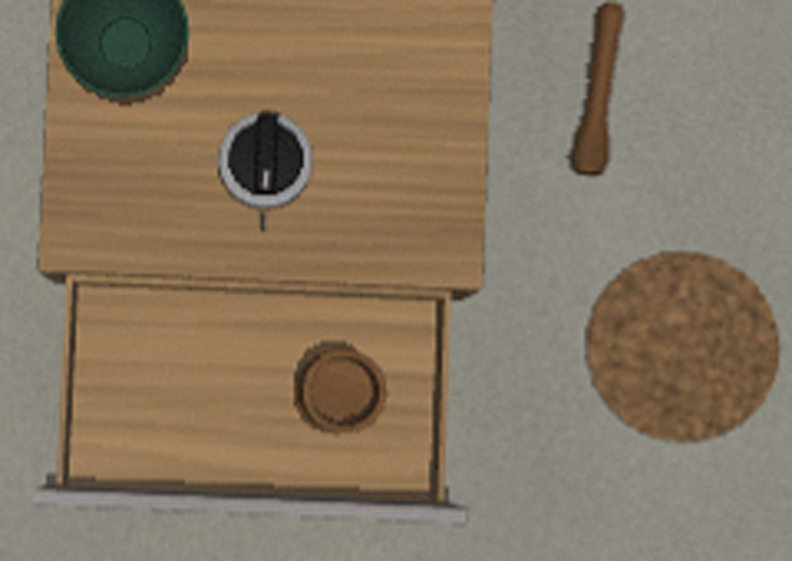

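The crop shows the drawer fully visible. The mortar is right of centre, the knob bar lies along the unit's x axis, and the pestle is clear of the mat. One more refinement script with known heights, then I'll move.

```bash
cat >> h.py <<'E'
from scipy.spatial.transform import Rotation as Ro
def inc(x,y,z,yaw):
    s=monitor.state(); r=Ro.from_euler('xyz',s['ee_rot'],degrees=True); g=Ro.from_euler('xyz',[180,0,yaw],degrees=True)
    print('t %.1f'%s['time_s'],'pos',s['ee_pos'].round(1),s['ee_rot'].round(1),'w %.1f'%s['gripper_width'])
    print('cm',(r.inv().apply(np.array([x,y,z])-s['ee_pos'])/10).round(2),'rad',(r.inv()*g).as_rotvec().round(3),'cm in goal axes',(g.inv().apply(np.array([x,y,z])-s['ee_pos'])/10).round(2))
E
python3 - <<'E'
from h import *
f=load('top'); C=cloud(f); z=C[...,2]
m=(abs(z-133)<5)&(abs(C[...,0]-453)<50)&(abs(C[...,1]+82)<50); P=C[m]; print('rim',m.sum(),P.mean(0),cv2.minEnclosingCircle(P[:,:2].astype(np.float32)))
m=(z>176)&(abs(C[...,0]-625)<50)&(abs(C[...,1]+19)<50); P=C[m]; print('bar',cv2.minAreaRect(P[:,:2].astype(np.float32)),P[:,2].mean(),P.mean(0))
m=(abs(z-122)<4)&(C[...,0]>500)&(C[...,0]<800)&(abs(C[...,1])<230); print('unit',cv2.minAreaRect(C[m][:,:2].astype(np.float32)))
m=(abs(z-96)<4)&(C[...,0]>320)&(C[...,0]<400)&(abs(C[...,1])<230); print('front',m.sum(),cv2.minAreaRect(C[m][:,:2].astype(np.float32)))
m=(abs(z-18)<4)&(C[...,0]>320)&(C[...,0]<560)&(abs(C[...,1])<230); print('floor',m.sum(),cv2.minAreaRect(C[m][:,:2].astype(np.float32)))
inc(453,-82,213,88.4)
E
```

```text
rim 165 [452.37678422 -80.43634185 133.3242123 ] ((453.1647033691406, -80.06633758544922), 31.778564453125)
bar ((626.2032470703125, -18.758991241455078), (57.43998718261719, 14.498899459838867), 0.29758143424987793) 182.74317673813698 [624.64377868 -19.36470393 182.74317674]
unit ((655.9954223632812, -20.85784912109375), (339.6414794921875, 240.1099395751953), 88.00200653076172)
front 584 ((363.63702392578125, -11.019683837890625), (334.302001953125, 13.362180709838867), 87.96127319335938)
floor 5405 ((438.18359375, 22.591705322265625), (216.10586547851562, 420.37408447265625), 1.9142898321151733)
t 0.1 pos [ 165.3 -550.3  213.2] [-179.9   -0.    16.7] w 91.4
cm [ 41.03 -36.57   0.08] rad [-1.000e-03 -1.000e-03 -1.251e+00] cm in goal axes [4.761e+01 2.745e+01 2.000e-02]
```

move_arm([
  [[1, 0, 0, 0, 0, 0, -0.18], [1, 0, 0, 0, 0, 0, -0.18], [1, 0, 0, 0, 0, 0, -0.18], [1, 0, 0, 0, 0, 0, -0.18], [1, 0, 0, 0, 0, 0, -0.18], [1, 0, 0, 0, 0, 0, -0.18], [1, 0, 0, 0, 0, 0, -0.17], [1, 4.5, 2.6, 0, 0, 0, 0], [1, 4.5, 2.6, 0, 0, 0, 0], [1, 4.5, 2.6, 0, 0, 0, 0], [1, 4.5, 2.6, 0, 0, 0, 0], [1, 4.5, 2.6, 0, 0, 0, 0]],
], force=20)

```text
time_s: 1.6
ee_pos: [293.6, -317.2, 208.7]
ee_rot: [-179.8, -0.7, 90.4]
force: [0.5, -1.1, 0.9]
gripper_width: 91.3
```

```bash
python3 -c "
from h import *
inc(453,-81,213,88)"
```

```text
t 1.6 pos [ 293.6 -317.2  208.7] [-179.8   -0.7   90.4] w 91.3
cm [23.52 16.1  -0.19] rad [-0.003 -0.012  0.042] cm in goal axes [24.16 15.11 -0.43]
```

move_arm([
  [[1, 4.8, 3.0, 0, 0, -0.012, 0.042], [1, 4.8, 3.0, 0, 0, 0, 0], [1, 4.8, 3.0, 0, 0, 0, 0], [1, 4.8, 3.0, 0, 0, 0, 0], [1, 3.5, 2.4, 0, 0, 0, 0], [1, 0, 0, 0, 0, 0, 0], [1, 0, 0, 0, 0, 0, 0]],
])

```text
time_s: 2.48
ee_pos: [447.1, -83.8, 207.4]
ee_rot: [-179.7, 0.0, 88.2]
force: [-0.9, -1.0, -0.3]
gripper_width: 91.0
```

```bash
python3 -c "
from h import *
inc(453,-81,87,88)
f=grab('top');C=cloud(f)
m=(abs(C[...,2]-133)<5)&(abs(C[...,0]-453)<50)&(abs(C[...,1]+82)<50);print(m.sum())"
```

```text
t 2.5 pos [447.1 -83.8 207.4] [-179.7    0.    88.2] w 91.0
cm [ 0.31  0.64 12.04] rad [-0.005  0.     0.003] cm in goal axes [ 0.3   0.58 12.04]
0
```

move_arm([
  [[1, 0.3, 0.6, 0, -0.005, 0, 0], [1, 0, 0, 0, 0, 0, 0], [1, 0, 0, 3, 0, 0, 0], [1, 0, 0, 3, 0, 0, 0], [1, 0, 0, 3, 0, 0, 0], [1, 0, 0, 2.5, 0, 0, 0], [1, 0, 0, 0.5, 0, 0, 0], [1, 0, 0, 0, 0, 0, 0]],
])

```text
time_s: 3.52
ee_pos: [453.5, -86.4, 86.2]
ee_rot: [179.7, 0.1, 87.6]
force: [-0.1, -0.4, -0.1]
gripper_width: 91.4
```

move_arm([
  [[1, 0.5, 0, 0, 0, 0, 0], [0, 0, 0, 0, 0, 0, 0], [0, 0, 0, 0, 0, 0, 0], [0, 0, 0, 0, 0, 0, 0], [0, 0, 0, 0, 0, 0, 0], [0, 0, 0, -1, 0, 0, 0], [0, 0, 0, -2.5, 0, 0, 0], [0, 0, 0, -3, 0, 0, 0], [0, 0, 0, -3, 0, 0, 0], [0, 0, 0, -1.5, 0, 0, 0]],
], force=25)

```text
time_s: 4.78
ee_pos: [451.8, -80.7, 200.9]
ee_rot: [179.8, 0.1, 87.6]
force: [0.0, -0.6, -3.5]
gripper_width: 64.7
```

```bash
python3 -c "
from h import *
inc(491.5,-371.5,195,88)"
```

```text
t 4.8 pos [451.8 -80.7 200.9] [1.798e+02 1.000e-01 8.760e+01] w 64.7
cm [-28.89   5.19   0.65] rad [ 0.003  0.001 -0.007] cm in goal axes [-28.93   4.98   0.59]
```

move_arm([
  [[0, -3, 0.5, 0, 0, 0, 0], [0, -4, 0.7, 0, 0, 0, 0], [0, -4, 0.7, 0, 0, 0, 0], [0, -4, 0.7, 0, 0, 0, 0], [0, -4, 0.7, 0, 0, 0, 0], [0, -4, 0.7, 0, 0, 0, 0], [0, -3.5, 0.6, 0, 0, 0, 0], [0, -2, 0.4, 0, 0, 0, 0], [0, -0.5, 0, 0, 0, 0, 0], [0, 0, 0, 0, 0, 0, 0], [0, 0, 0, 0, 0, 0, 0]],
])

```text
time_s: 6.15
ee_pos: [489.6, -378.9, 203.2]
ee_rot: [179.8, -0.2, 87.7]
force: [0.0, -0.5, -3.5]
gripper_width: 64.5
```

```bash
python3 -c "
from h import *
inc(491.5,-371.5,75,88)"
```

```text
t 6.2 pos [ 489.6 -378.9  203.2] [179.8  -0.2  87.7] w 64.5
cm [ 0.71  0.12 12.82] rad [ 0.003 -0.003 -0.006] cm in goal axes [ 0.75  0.16 12.82]
```

move_arm([
  [[0, 0.7, 0.1, 0, 0, 0, 0], [0, 0, 0, 3, 0, 0, 0], [0, 0, 0, 3, 0, 0, 0], [0, 0, 0, 3, 0, 0, 0], [0, 0, 0, 2, 0, 0, 0], [0, 0, 0, 1, 0, 0, 0], [0, 0, 0, 0.4, 0, 0, 0], [0, 0, 0, 0, 0, 0, 0]],
])

```text
time_s: 7.15
ee_pos: [494.2, -364.7, 80.0]
ee_rot: [179.5, -0.1, 88.0]
force: [0.1, -0.7, -3.4]
gripper_width: 64.5
```

move_arm([
  [[0, -0.6, -0.2, 0.5, 0.003, 0, 0], [0, 0, 0, 0.2, 0, 0, 0], [0, 0, 0, 0, 0, 0, 0]],
])

```text
time_s: 7.52
ee_pos: [492.6, -372.1, 75.2]
ee_rot: [179.5, 0.0, 88.0]
force: [-0.1, -0.4, -4.7]
gripper_width: 64.3
```

move_arm([
  [[0, 0, 0, 0.2, 0, 0, 0], [0, 0, 0, 0.15, 0, 0, 0], [0, 0, 0, 0, 0, 0, 0]],
])

```text
time_s: 7.9
ee_pos: [493.0, -372.0, 75.2]
ee_rot: [179.4, 0.1, 88.0]
force: [0.7, 0.0, -4.2]
gripper_width: 64.7
```

move_arm([
  [[0, 0, 0, 0.5, 0, 0, 0], [0, 0, 0, 0, 0, 0, 0]],
])

```text
time_s: 8.15
ee_pos: [494.1, -371.7, 75.2]
ee_rot: [179.2, 0.1, 88.0]
force: [0.0, -0.3, -4.1]
gripper_width: 64.6
```

```bash
python3 -c "
from h import *
f=grab('side');cv2.imwrite('pics/s1.png',cv2.resize(f['color'][100:260,200:430,::-1],None,fx=3.4,fy=3.4))
print(monitor.state()['force'],proj(f,[491.5,-371.5,4]))"
```

```text
[ 0.60056642  1.03995059 -3.66112832] [[287.9943415  168.51458304]]
```

View pics/s1.png

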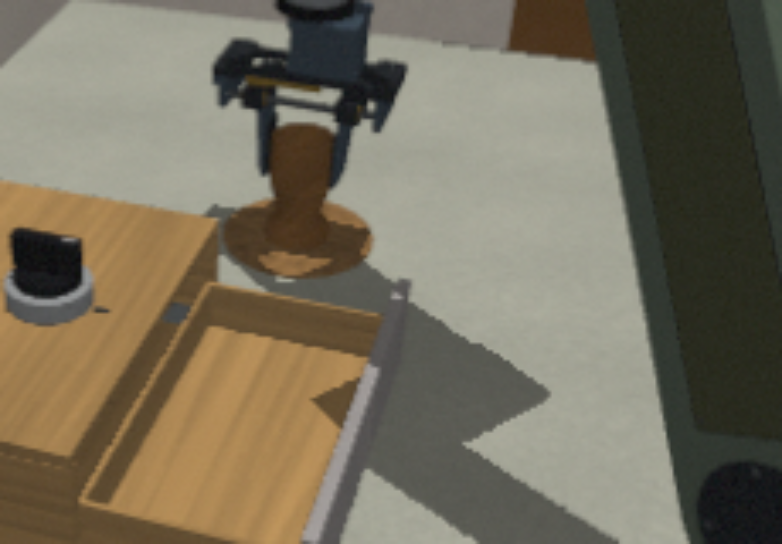

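The mortar appears to be over the mat's centre (crop pixel ~(300,245)), at or near contact. A firmer probe comes before release.

move_arm([
  [[0, 0, 0, 0.8, 0.008, 0, 0], [0, 0, 0, 0, 0, 0, 0]],
])

```text
time_s: 8.45
ee_pos: [494.8, -372.6, 72.4]
ee_rot: [179.6, 0.3, 88.1]
force: [0.9, 0.1, -3.7]
gripper_width: 64.4
```

move_arm([
  [[0, -0.1, -0.1, 0.6, 0, 0, 0], [0, 0, 0, 0, 0, 0, 0]],
])

```text
time_s: 8.7
ee_pos: [495.7, -373.7, 70.9]
ee_rot: [179.3, 0.3, 88.0]
force: [-0.5, 0.4, -4.5]
gripper_width: 64.5
```

move_arm([
  [[0, 0, -0.3, 0.6, 0.01, 0, 0], [0, 0, 0, 0.4, 0, 0, 0], [0, 0, 0, 0, 0, 0, 0]],
])

```text
time_s: 9.07
ee_pos: [496.1, -374.2, 69.8]
ee_rot: [179.4, 0.5, 88.1]
force: [-0.6, -0.4, -3.2]
gripper_width: 64.4
```

move_arm([
  [[1, 0, 0, 0, 0, 0, 0], [1, 0, 0, 0, 0, 0, 0], [1, 0, 0, 0, 0, 0, 0], [1, 0, 0, 0, 0, 0, 0], [1, 0, 0, -1, 0, 0, 0], [1, 0, 0, -3, 0, 0, 0], [1, 0, 0, -4, 0, 0, 0], [1, 0, 0, -4, 0, 0, 0], [1, 0, 0, -2, 0, 0, 0]],
])

```text
time_s: 10.2
ee_pos: [494.5, -373.0, 211.7]
ee_rot: [179.6, 0.4, 88.0]
force: [0.5, 0.1, 0.0]
gripper_width: 91.4
```

```bash
python3 -c "
from h import *
f=grab('side');cv2.imwrite('pics/s2.png',cv2.resize(f['color'][100:260,200:430,::-1],None,fx=3.4,fy=3.4))
C=cloud(f);m=(abs(C[...,0]-492)<60)&(abs(C[...,1]+372)<60)&(C[...,2]>20)&(C[...,2]<125);P=C[m];print(m.sum(),P[:,2].max());
for a in range(20,125,15):
  q=P[abs(P[:,2]-a)<7];print(a,q.mean(0).round(1))
inc(452,281,213,88)
f=grab('top');[print(*b) for b in blobs(f,74,86)]"
```

```text
552 122.14568015017637
20 [ 493.4 -351.7   23.3]
35 [ 495.1 -352.    34.6]
50 [ 492.6 -348.5   50.5]
65 [ 494.7 -346.2   65.9]
80 [ 493.2 -346.2   79.6]
95 [ 495.4 -357.5   95.2]
110 [ 496.2 -366.   110.5]
t 10.2 pos [ 495.4 -373.7  214.1] [179.4   0.5  88. ] w 91.1
cm [65.28 -6.59 -0.59] rad [0.011 0.01  0.   ] cm in goal axes [65.28 -6.62  0.11]
[581.1 390.6  25.7] [581.5 390.3  80. ] 305 [159. 246.] [117. 120. 119.]
[574.4 280.4  25.8] [574.9 280.3  79.9] 303 [225. 250.] [120. 123. 122.]
[462.  284.9  25.8] [462.8 283.9  79.8] 308 [222. 318.] [122. 125. 125.]
[452.1 379.7  26.9] [451.9 378.6  79.6] 335 [164. 323.] [119. 122. 121.]
[366.4 285.6  26. ] [366.3 284.8  79.5] 320 [220. 376.] [ 60.  78. 131.]
[307.5 224.7  25.6] [307.1 223.7  79.7] 318 [256. 412.] [164. 105. 122.]
```

View pics/s2.png

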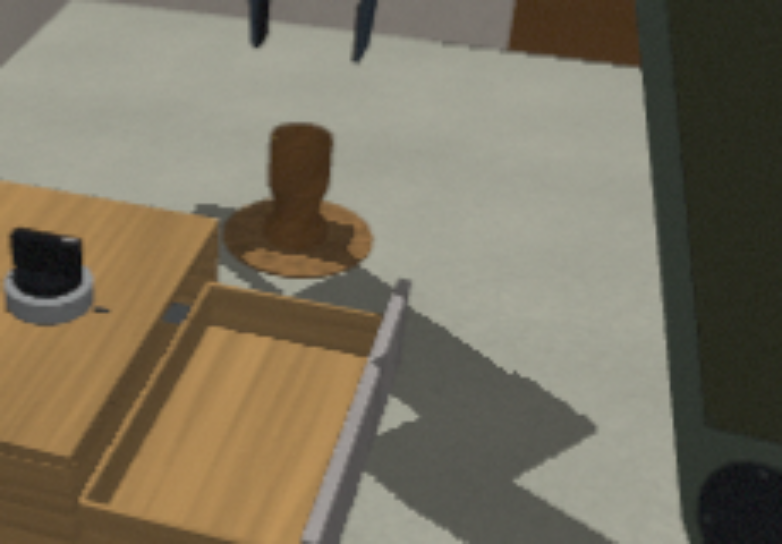

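The mortar stands upright at the mat centre. Next I'll move to the shaker at (462,284).

move_arm([
  [[1, 5.5, -0.4, 0, 0.01, 0.01, 0], [1, 6.0, -0.4, 0, 0, 0, 0], [1, 6.0, -0.4, 0, 0, 0, 0], [1, 6.0, -0.4, 0, 0, 0, 0], [1, 6.0, -0.4, 0, 0, 0, 0], [1, 6.0, -0.4, 0, 0, 0, 0], [1, 6.0, -0.4, 0, 0, 0, 0], [1, 6.0, -0.4, 0, 0, 0, 0], [1, 6.0, -0.4, 0, 0, 0, 0], [1, 6.0, -0.4, 0, 0, 0, 0], [1, 4, -0.4, 0, 0, 0, 0], [1, 0, 0, 0, 0, 0, 0]],
])

```text
time_s: 11.8
ee_pos: [468.4, 281.5, 201.9]
ee_rot: [-179.3, -0.0, 87.8]
force: [-0.4, -1.6, 0.3]
gripper_width: 91.2
```

```bash
python3 -c "
from h import *
inc(462.5,284,45,88)"
```

```text
t 11.8 pos [468.4 281.5 201.9] [-179.3   -0.    87.8] w 91.2
cm [ 0.23 -0.41 15.7 ] rad [-0.012 -0.    -0.003] cm in goal axes [ 0.23 -0.6  15.69]
```

move_arm([
  [[1, 0.2, -0.5, 0, -0.012, 0, 0], [1, 0, 0, 0, 0, 0, 0], [1, 0, 0, 3, 0, 0, 0], [1, 0, 0, 4, 0, 0, 0], [1, 0, 0, 4, 0, 0, 0], [1, 0, 0, 3, 0, 0, 0], [1, 0, 0, 1.3, 0, 0, 0], [1, 0, 0, 0.3, 0, 0, 0], [1, 0, 0, 0, 0, 0, 0]],
])

```text
time_s: 12.92
ee_pos: [466.0, 275.7, 44.3]
ee_rot: [179.7, -0.1, 87.3]
force: [-1.0, 0.5, 0.1]
gripper_width: 91.2
```

move_arm([
  [[1, 0.7, -0.35, 0, 0, 0, 0], [1, 0, 0, 0, 0, 0, 0], [0, 0, 0, 0, 0, 0, 0], [0, 0, 0, 0, 0, 0, 0], [0, 0, 0, 0, 0, 0, 0], [0, 0, 0, 0, 0, 0, 0], [0, 0, 0, 0, 0, 0, 0]],
], force=20)

```text
time_s: 13.8
ee_pos: [463.6, 284.5, 47.1]
ee_rot: [179.4, -0.2, 87.3]
force: [-0.9, -0.4, 1.6]
gripper_width: 51.4
```

move_arm([
  [[0, 0, 0, -2, 0, 0, 0], [0, 0, 0, -4, 0, 0, 0], [0, 0, 0, -4, 0, 0, 0], [0, 0, 0, -2.5, 0, 0, 0], [0, -4, 0, 0, 0, 0, 0], [0, -5, 0, 0, 0, 0, 0], [0, -5, 0, 0, 0, 0, 0], [0, -5, 0, 0, 0, 0, 0], [0, -5, 0, 0, 0, 0, 0], [0, -5, 0, 0, 0, 0, 0], [0, -5, 0, 0, 0, 0, 0], [0, -3, 0, 0, 0, 0, 0]],
])

```text
time_s: 15.3
ee_pos: [444.4, -96.0, 171.7]
ee_rot: [179.5, 0.0, 87.6]
force: [0.9, 0.2, -1.9]
gripper_width: 51.7
```

```bash
python3 -c "
from h import *
inc(449,-110,66,88)"
```

```text
t 15.3 pos [444.4 -96.  171.7] [179.5   0.   87.6] w 51.7
cm [-1.37  0.43 10.58] rad [ 0.009  0.    -0.007] cm in goal axes [-1.38  0.51 10.57]
```

move_arm([
  [[0, -0.8, 0.4, 0, 0.009, 0, -0.007], [0, 0, 0, 0, 0, 0, 0], [0, 0, 0, 3, 0, 0, 0], [0, 0, 0, 3, 0, 0, 0], [0, 0, 0, 2, 0, 0, 0], [0, 0, 0, 0, 0, 0, 0], [0, 0, 0, 0, 0, 0, 0]],
])

```text
time_s: 16.18
ee_pos: [449.4, -100.3, 89.9]
ee_rot: [180.0, -0.1, 88.2]
force: [-0.8, -0.7, -1.4]
gripper_width: 51.4
```

move_arm([
  [[0, -0.9, 0, 0, 0, 0, 0], [0, 0, 0, 1, 0, 0, 0], [0, 0, 0, 1, 0, 0, 0], [0, 0, 0, 0.4, 0, 0, 0], [0, 0, 0, 0, 0, 0, 0]],
])

```text
time_s: 16.8
ee_pos: [450.3, -110.0, 66.0]
ee_rot: [179.8, -0.1, 88.2]
force: [-0.1, 1.0, -1.1]
gripper_width: 51.5
```

move_arm([
  [[1, 0, 0, 0.1, 0, 0, 0], [1, 0, 0, 0, 0, 0, 0], [1, 0, 0, 0, 0, 0, 0], [1, 0, 0, -2, 0, 0, 0], [1, 0, 0, -4, 0, 0, 0], [1, 0, 0, -4, 0, 0, 0], [1, 4, 0, -1, 0, 0, 0], [1, 6, 0, 0, 0, 0, 0], [1, 6, 0, 0, 0, 0, 0], [1, 6, 0, 0, 0, 0, 0], [1, 6, 0, 0, 0, 0, 0], [1, 6, 0, 0, 0, 0, 0]],
])

```text
time_s: 18.3
ee_pos: [465.4, 236.3, 183.1]
ee_rot: [179.1, -0.1, 87.7]
force: [1.3, -1.4, -0.2]
gripper_width: 91.1
```

```bash
python3 -c "
from h import *
inc(452,379,47,88)
f=grab('top');[print(*b) for b in blobs(f,74,104)]"
```

```text
t 18.3 pos [465.4 236.3 183.1] [ 1.791e+02 -1.000e-01  8.770e+01] w 91.1
cm [14.18 -2.13 13.6 ] rad [ 0.016 -0.002 -0.006] cm in goal axes [14.21 -1.84 13.61]
[581.5 390.6  26. ] [581.6 390.3  79.9] 308 [159. 245.] [119. 122. 122.]
[580.3 279.9  24.8] [587.8 280.6  79.8] 119 [225. 242.] [121. 124. 123.]
[ 494.7 -360.8   29.8] [ 488.7 -344.4   89.1] 78 [604. 303.] [51. 38. 26.]
[ 497.8 -378.3   24.9] [ 499.6 -393.1   87.2] 84 [631. 298.] [56. 41. 28.]
[ 450.7 -108.6   26.2] [ 450.4 -108.4   98.1] 334 [459. 326.] [132. 134. 134.]
[366.8 -11.  167.6] [366.7 -12.3  95.7] 682 [400. 378.] [137. 131. 128.]
[352.2 289.8  19.5] [350.1 287.6  80.4] 85 [218. 385.] [ 57.  79. 132.]
[41.4 20.4 45.4] [60.5 17.9 87.7] 107 [379. 573.] [44. 47. 42.]
```

move_arm([
  [[1, 5, -0.8, 0, 0.016, 0, 0], [1, 5, -0.7, 0, 0, 0, 0], [1, 3.5, -0.5, 0, 0, 0, 0], [1, 0, 0, 0, 0, 0, 0], [1, 0, 0, 3, 0, 0, 0], [1, 0, 0, 3, 0, 0, 0], [1, 0, 0, 0, 0, 0, 0], [1, 0, 0, 0, 0, 0, 0]],
])

```text
time_s: 19.35
ee_pos: [451.5, 383.4, 125.1]
ee_rot: [179.7, -0.6, 88.1]
force: [0.1, 0.6, 0.4]
gripper_width: 90.7
```

```bash
python3 -c "
from h import *
inc(452,379,47,88)
f=grab('side');[print(*b) for b in blobs(f,76,84)]"
```

```text
t 19.4 pos [451.5 383.4 125.1] [179.7  -0.6  88.1] w 90.7
cm [-0.51  0.03  7.81] rad [ 0.004 -0.01   0.001] cm in goal axes [-0.44  0.07  7.81]
[ 1567.8 -1199.1   242.8] [ 1567.3 -1175.3    79.7] 70 [220.  99.] [129. 124. 116.]
[1567.1 -632.8  123.7] [1567.  -625.    80.2] 62 [126. 148.] [128. 122. 115.]
[ 213.9 -949.1   53.9] [ 216.2 -948.9   79.9] 42 [587. 157.] [81. 57. 33.]
[  80.6 -951.    72.3] [  77.9 -950.2   80.1] 60 [636. 163.] [82. 58. 33.]
[1564.3 -321.6  178.6] [1567.2 -292.6   80. ] 134 [ 47. 191.] [126. 120. 114.]
[ -61.2 -952.7   61.4] [ -62.9 -949.4   79.6] 54 [687. 169.] [83. 58. 34.]
[ 451.4 -100.3   24.7] [448.2 -85.   79.8] 44 [441. 309.] [87. 86. 82.]
[705.6 147.8  77.2] [703.1 148.9  80.2] 123 [255. 363.] [110.  87.  57.]
[25.  25.7 53.9] [36.5 53.6 79.9] 114 [692. 408.] [56. 63. 54.]
[309.7 226.8  27.1] [309.  229.7  80.3] 392 [488. 459.] [110.  63.  78.]
[369.7 288.7  26.5] [367.7 291.4  80.8] 437 [434. 484.] [19. 44. 90.]
[582.3 391.8  26.5] [580.8 393.3  80.3] 479 [247. 507.] [132. 138. 139.]
[452.3 380.5  26.3] [451.9 381.8  80.2] 546 [348. 527.] [77. 80. 80.]
```

move_arm([
  [[1, -0.4, 0.1, 3, 0, -0.01, 0], [1, 0, 0, 3, 0, 0, 0], [1, 0, 0, 1.6, 0, 0, 0], [1, 0, 0, 0.3, 0, 0, 0], [1, 0, 0, 0, 0, 0, 0]],
])

```text
time_s: 20.02
ee_pos: [457.3, 381.7, 51.2]
ee_rot: [179.2, -0.5, 88.0]
force: [0.4, -0.8, -0.2]
gripper_width: 91.2
```

move_arm([
  [[1, -0.2, -0.5, 0.4, 0.01, -0.008, 0], [1, 0, 0, 0, 0, 0, 0], [0, 0, 0, 0, 0, 0, 0], [0, 0, 0, 0, 0, 0, 0], [0, 0, 0, 0, 0, 0, 0], [0, 0, 0, 0, 0, 0, 0], [0, 0, 0, 0, 0, 0, 0]],
])

```text
time_s: 20.9
ee_pos: [453.0, 380.8, 49.3]
ee_rot: [179.6, -0.1, 88.0]
force: [-0.8, 0.4, -0.3]
gripper_width: 51.2
```

move_arm([
  [[0, 0, 0, -2, 0, 0, 0], [0, 0, 0, -4, 0, 0, 0], [0, 0, 0, -4, 0, 0, 0], [0, -3, 0, -2.5, 0, 0, 0], [0, -5, 0, 0, 0, 0, 0], [0, -5, 0, 0, 0, 0, 0], [0, -5, 0, 0, 0, 0, 0], [0, -5, 0, 0, 0, 0, 0], [0, -5, 0, 0, 0, 0, 0], [0, -5, 0, 0, 0, 0, 0], [0, -5, 0, 0, 0, 0, 0], [0, -2.5, 0, 0, 0, 0, 0]],
])

```text
time_s: 22.4
ee_pos: [437.1, -35.3, 175.7]
ee_rot: [179.6, 0.1, 88.3]
force: [-0.4, 0.8, -1.5]
gripper_width: 51.5
```

```bash
python3 -c "
from h import *
inc(451,-46,67.5,88)"
```

```text
t 22.4 pos [437.1 -35.3 175.7] [1.796e+02 1.000e-01 8.830e+01] w 51.5
cm [-1.02  1.35 10.83] rad [0.007 0.001 0.006] cm in goal axes [-1.02  1.43 10.82]
```

move_arm([
  [[0, -1, 1.35, 0, 0.007, 0, 0], [0, 0, 0, 0, 0, 0, 0], [0, 0, 0, 3, 0, 0, 0], [0, 0, 0, 3, 0, 0, 0], [0, 0, 0, 2, 0, 0, 0], [0, 0, 0, 0, 0, 0, 0], [0, 0, 0, 0, 0, 0, 0]],
])

```text
time_s: 23.28
ee_pos: [453.1, -42.1, 94.2]
ee_rot: [180.0, -0.1, 88.5]
force: [0.1, 0.5, -0.8]
gripper_width: 51.4
```

move_arm([
  [[0, -0.35, -0.2, 0, 0, 0, 0], [0, 0, 0, 1.3, 0, 0, 0], [0, 0, 0, 1, 0, 0, 0], [0, 0, 0, 0.4, 0, 0, 0], [0, 0, 0, 0, 0, 0, 0]],
])

```text
time_s: 23.9
ee_pos: [452.3, -45.7, 67.2]
ee_rot: [179.8, -0.0, 88.5]
force: [-1.2, 0.1, 2.8]
gripper_width: 51.7
```

move_arm([
  [[1, 0, 0, 0, 0, 0, 0], [1, 0, 0, 0, 0, 0, 0], [1, 0, 0, 0, 0, 0, 0], [1, 0, 0, -2, 0, 0, 0], [1, 0, 0, -4, 0, 0, 0], [1, 0, 0, -4, 0, 0, 0], [1, 4, 0, -2, 0, 0, 0], [1, 6, 0, 0, 0, 0, 0], [1, 6, 0, 0, 0, 0, 0], [1, 6, 2, 0, 0, 0, 0], [1, 6, 5, 0, 0, 0, 0], [1, 2.5, 4, 0, 0, 0, 0]],
])

```text
time_s: 25.4
ee_pos: [561.3, 248.8, 195.6]
ee_rot: [179.3, -0.1, 88.3]
force: [0.7, -0.5, 1.2]
gripper_width: 91.1
```

```bash
python3 -c "
from h import *
inc(574.5,280.5,47,88)
f=grab('top');[print(*b) for b in blobs(f,74,104)]
f=grab('side');[print(*b) for b in blobs(f,76,84) if b[0][0]<1000 and b[0][1]>200]"
```

```text
t 25.4 pos [561.3 248.8 195.6] [ 1.793e+02 -1.000e-01  8.830e+01] w 91.1
cm [ 3.16  1.05 14.88] rad [ 0.012 -0.003  0.005] cm in goal axes [ 3.21  1.21 14.86]
[ 494.9 -361.6   29.8] [ 491.3 -344.6   88.6] 85 [604. 303.] [53. 39. 26.]
[ 497.5 -379.3   24.4] [ 499.3 -393.9   89.4] 80 [632. 299.] [56. 40. 27.]
[452.6 -47.3  26.2] [452.4 -47.4  98.3] 327 [421. 325.] [137. 140. 139.]
[ 450.5 -108.4   26.2] [ 450.3 -108.5   98.1] 332 [459. 326.] [135. 138. 138.]
[365.5 -10.9 167.6] [366.8 -12.4  95.8] 683 [400. 377.] [135. 130. 127.]
[41.6 15.3 45.8] [60.1 16.7 89.4] 120 [380. 573.] [46. 49. 44.]
[574.6 282.7  26.5] [573.2 285.   80.1] 352 [290. 444.] [74. 77. 78.]
[309.2 226.7  26.3] [309.1 229.7  80.4] 391 [488. 459.] [176.  95. 121.]
[369.5 289.2  26.2] [368.2 291.   80.8] 444 [434. 484.] [ 22.  68. 145.]
[581.4 391.7  26.3] [581.3 393.4  80.4] 468 [247. 507.] [121. 127. 127.]
```

move_arm([
  [[1, 3, 1, 0, 0.012, 0, 0], [1, 0, 0, 0, 0, 0, 0], [1, 0, 0, 3, 0, 0, 0], [1, 0, 0, 3, 0, 0, 0], [1, 0, 0, 2, 0, 0, 0], [1, 0, 0, 0, 0, 0, 0], [1, 0, 0, 0, 0, 0, 0]],
])

```text
time_s: 26.38
ee_pos: [571.0, 273.5, 114.1]
ee_rot: [-179.9, 0.0, 88.1]
force: [0.1, 0.0, -0.8]
gripper_width: 91.1
```

move_arm([
  [[1, 0.75, 0.35, 3, 0, 0, 0], [1, 0, 0, 2.5, 0, 0, 0], [1, 0, 0, 1, 0, 0, 0], [1, 0, 0, 0.3, 0, 0, 0], [1, 0, 0, 0, 0, 0, 0]],
])

```text
time_s: 27.0
ee_pos: [578.3, 281.6, 51.8]
ee_rot: [179.5, -0.2, 88.1]
force: [-0.1, 0.2, 0.2]
gripper_width: 91.2
```

move_arm([
  [[1, 0, -0.4, 0.3, 0.008, 0, 0], [1, 0, 0, 0, 0, 0, 0], [0, 0, 0, 0, 0, 0, 0], [0, 0, 0, 0, 0, 0, 0], [0, 0, 0, 0, 0, 0, 0], [0, 0, 0, 0, 0, 0, 0], [0, 0, 0, 0, 0, 0, 0]],
])

```text
time_s: 27.88
ee_pos: [575.0, 282.2, 50.7]
ee_rot: [179.8, -0.3, 88.1]
force: [-0.5, -0.3, 0.4]
gripper_width: 51.3
```

move_arm([
  [[0, 0, 0, -2, 0, 0, 0], [0, 0, 0, -4, 0, 0, 0], [0, 0, 0, -4, 0, 0, 0], [0, 0, -3, -2.5, 0, 0, 0], [0, -2, -4, 0, 0, 0, 0], [0, -4, -3, 0, 0, 0, 0], [0, -5, -1, 0, 0, 0, 0], [0, -5, 0, 0, 0, 0, 0], [0, -4.5, 0, 0, 0, 0, 0], [0, -3, 0, 0, 0, 0, 0], [0, -1, 0, 0, 0, 0, 0], [0, 0, 0, 0, 0, 0, 0]],
])

```text
time_s: 29.38
ee_pos: [451.6, 34.4, 175.9]
ee_rot: [179.9, -0.3, 88.2]
force: [-0.2, 0.8, -1.2]
gripper_width: 52.0
```

```bash
python3 -c "
from h import *
inc(453.5,18,69,88)"
```

```text
t 29.4 pos [451.6  34.4 175.9] [179.9  -0.3  88.2] w 52.0
cm [-1.69  0.22 10.68] rad [ 0.002 -0.005  0.003] cm in goal axes [-1.63  0.25 10.69]
```

move_arm([
  [[0, -1.7, 0.2, 0, 0, -0.005, 0], [0, 0, 0, 0, 0, 0, 0], [0, 0, 0, 3, 0, 0, 0], [0, 0, 0, 3, 0, 0, 0], [0, 0, 0, 2, 0, 0, 0], [0, 0, 0, 0, 0, 0, 0], [0, 0, 0, 0, 0, 0, 0]],
])

```text
time_s: 30.25
ee_pos: [455.9, 20.2, 94.8]
ee_rot: [179.7, -0.1, 88.4]
force: [0.4, -0.1, -0.1]
gripper_width: 51.7
```

move_arm([
  [[0, -0.2, -0.3, 0, 0, 0, 0], [0, 0, 0, 1.3, 0, 0, 0], [0, 0, 0, 1, 0, 0, 0], [0, 0, 0, 0.4, 0, 0, 0], [0, 0, 0, 0, 0, 0, 0]],
])

```text
time_s: 30.88
ee_pos: [454.8, 18.1, 68.5]
ee_rot: [179.4, -0.1, 88.4]
force: [0.1, -0.1, 5.0]
gripper_width: 51.7
```

Contact. I'll release and go to the last shaker at (581.5,390.5).

move_arm([
  [[1, 0, 0, 0, 0, 0, 0], [1, 0, 0, 0, 0, 0, 0], [1, 0, 0, 0, 0, 0, 0], [1, 0, 0, -2, 0, 0, 0], [1, 0, 0, -4, 0, 0, 0], [1, 0, 0, -4, 0, 0, 0], [1, 4, 0, -2, 0, 0, 0], [1, 6, 0, 0, 0, 0, 0], [1, 6, 0, 0, 0, 0, 0], [1, 6, 2, 0, 0, 0, 0], [1, 6, 5, 0, 0, 0, 0], [1, 5, 4, 0, 0, 0, 0]],
])

```text
time_s: 32.38
ee_pos: [560.7, 334.3, 194.9]
ee_rot: [179.3, -0.2, 88.2]
force: [0.3, -0.6, 0.3]
gripper_width: 91.3
```

```bash
python3 -c "
from h import *
inc(581.5,390.5,49,88)
f=grab('top');[print(*b) for b in blobs(f,74,104)]
f=grab('side');[print(*b) for b in blobs(f,76,84) if b[0][0]<1000 and b[0][1]>200]"
```

```text
t 32.4 pos [560.7 334.3 194.9] [179.3  -0.2  88.2] w 91.3
cm [ 5.64  1.72 14.63] rad [ 0.013 -0.003  0.003] cm in goal axes [ 5.69  1.89 14.59]
[ 495.5 -363.2   30.3] [ 491.1 -344.8   88. ] 80 [604. 303.] [51. 38. 26.]
[ 497.7 -377.5   24.8] [ 499.9 -393.9   88. ] 83 [632. 299.] [55. 40. 27.]
[455.2  18.1  26.4] [454.5  18.8  97.9] 324 [382. 323.] [135. 137. 136.]
[453.  -47.   26.3] [452.4 -47.4  97.8] 322 [421. 325.] [134. 136. 136.]
[ 451.3 -108.5   26. ] [ 450.5 -108.5   98. ] 327 [459. 326.] [131. 134. 134.]
[367.  284.8  25.8] [367.7 283.4  79.8] 289 [221. 375.] [ 50.  74. 132.]
[365.6 -10.9 167.5] [367.1 -12.4  96. ] 681 [400. 377.] [140. 134. 131.]
[307.8 224.6  25.9] [307.  223.9  79.9] 318 [256. 412.] [125.  80.  93.]
[40.2 21.5 43.6] [59.  22.8 88.4] 113 [377. 574.] [45. 47. 43.]
[309.4 227.   26.5] [309.3 229.8  80.3] 387 [487. 459.] [136.  75.  95.]
[369.4 288.6  26.1] [368.  290.8  80.7] 445 [434. 484.] [ 21.  69. 149.]
[581.9 391.6  26.1] [581.  393.4  80.4] 477 [247. 507.] [93. 98. 98.]
```

move_arm([
  [[1, 4, 1.4, 0, 0.013, 0, 0], [1, 1.5, 0.3, 0, 0, 0, 0], [1, 0, 0, 3, 0, 0, 0], [1, 0, 0, 3, 0, 0, 0], [1, 0, 0, 2, 0, 0, 0], [1, 0, 0, 0, 0, 0, 0], [1, 0, 0, 0, 0, 0, 0]],
])

```text
time_s: 33.35
ee_pos: [579.0, 389.6, 110.3]
ee_rot: [-179.8, 0.0, 88.3]
force: [0.0, -0.2, 0.9]
gripper_width: 91.2
```

move_arm([
  [[1, 0.1, 0.2, 3, 0, 0, 0], [1, 0, 0, 2.3, 0, 0, 0], [1, 0, 0, 0.7, 0, 0, 0], [1, 0, 0, 0.2, 0, 0, 0], [1, 0, 0, 0, 0, 0, 0]],
])

```text
time_s: 33.98
ee_pos: [584.5, 392.0, 54.8]
ee_rot: [179.6, -0.4, 88.3]
force: [0.8, -0.6, 0.3]
gripper_width: 91.2
```

move_arm([
  [[1, -0.1, -0.3, 0.5, 0.007, -0.007, 0], [1, 0, 0, 0, 0, 0, 0], [0, 0, 0, 0, 0, 0, 0], [0, 0, 0, 0, 0, 0, 0], [0, 0, 0, 0, 0, 0, 0], [0, 0, 0, 0, 0, 0, 0], [0, 0, 0, 0, 0, 0, 0]],
])

```text
time_s: 34.85
ee_pos: [582.0, 391.7, 51.5]
ee_rot: [179.9, -0.0, 88.3]
force: [0.2, -0.2, 0.5]
gripper_width: 51.5
```

move_arm([
  [[0, 0, 0, -2, 0, 0, 0], [0, 0, 0, -4, 0, 0, 0], [0, 0, 0, -4, 0, 0, 0], [0, 0, -3, -2.5, 0, 0, 0], [0, -4, -4, 0, 0, 0, 0], [0, -5, -3, 0, 0, 0, 0], [0, -5, -1.2, 0, 0, 0, 0], [0, -5, 0, 0, 0, 0, 0], [0, -5, 0, 0, 0, 0, 0], [0, -4, 0, 0, 0, 0, 0], [0, -1, 0, 0, 0, 0, 0], [0, 0, 0, 0, 0, 0, 0]],
])

```text
time_s: 36.35
ee_pos: [454.9, 97.0, 176.6]
ee_rot: [-179.9, 0.1, 88.4]
force: [-0.3, 0.9, -1.2]
gripper_width: 51.9
```

```bash
python3 -c "
from h import *
inc(455.5,83,70,88)"
```

```text
t 36.4 pos [454.9  97.  176.6] [-1.799e+02  1.000e-01  8.840e+01] w 51.9
cm [-1.37  0.13 10.66] rad [-0.003  0.003  0.006] cm in goal axes [-1.4   0.11 10.66]
```

move_arm([
  [[0, -1.4, 0.1, 0, 0, 0, 0], [0, 0, 0, 0, 0, 0, 0], [0, 0, 0, 3, 0, 0, 0], [0, 0, 0, 3, 0, 0, 0], [0, 0, 0, 2, 0, 0, 0], [0, 0, 0, 0, 0, 0, 0], [0, 0, 0, 0, 0, 0, 0]],
])

```text
time_s: 37.22
ee_pos: [458.0, 86.8, 95.5]
ee_rot: [179.9, -0.0, 88.7]
force: [0.9, 0.0, -0.9]
gripper_width: 51.7
```

move_arm([
  [[0, -0.3, -0.25, 0, 0, 0, 0], [0, 0, 0, 1.2, 0, 0, 0], [0, 0, 0, 1, 0, 0, 0], [0, 0, 0, 0.4, 0, 0, 0], [0, 0, 0, 0, 0, 0, 0]],
])

```text
time_s: 37.85
ee_pos: [456.6, 84.0, 69.4]
ee_rot: [179.7, -0.1, 88.7]
force: [-0.1, 0.2, -1.9]
gripper_width: 51.5
```

move_arm([
  [[0, 0, 0, 0.4, 0, 0, 0], [0, 0, 0, 0, 0, 0, 0], [1, 0, 0, 0, 0, 0, 0], [1, 0, 0, 0, 0, 0, 0], [1, 0, 0, 0, 0, 0, 0], [1, 0, 0, -2, 0, 0, 0], [1, 0, 0, -4, 0, 0, 0], [1, 0, 0, -4, 0, 0, 0], [1, 0, 0, -4, 0, 0, 0], [0, 0, -4, 0, 0, 0, 0], [0, 0, -4, 0, 0, 0, 0], [0, 0, -3, 0, 0, 0, 0]],
])

```text
time_s: 39.35
ee_pos: [347.0, 86.7, 211.4]
ee_rot: [179.4, -0.1, 88.6]
force: [0.0, 0.8, -0.0]
gripper_width: 64.0
```

```bash
python3 -c "
from h import *
f=grab('top','t3.png');[print(*b) for b in blobs(f,74,104) if b[0][0]>300]
C=cloud(f)
m=(abs(C[...,2]-96)<4)&(C[...,0]>340)&(C[...,0]<390)&(abs(C[...,1])<230); print('front',m.sum(),cv2.minAreaRect(C[m][:,:2].astype(np.float32)))
f=grab('side');cv2.imwrite('pics/s3.png',cv2.resize(f['color'][80:300,100:430,::-1],None,fx=2.4,fy=2.4))
inc(300,-9,200,178)"
```

```text
[ 468.8 -382.1   31.1] [ 468.2 -364.7   89.5] 82 [617. 318.] [49. 36. 24.]
[ 468.8 -398.9   25.9] [ 468.8 -413.8   87.4] 92 [644. 317.] [52. 37. 26.]
[461.8  82.8  26.2] [461.5  82.8  98. ] 332 [343. 319.] [99. 99. 98.]
[458.5  17.9  26.3] [459.3  18.8  97.8] 326 [382. 321.] [123. 125. 125.]
[456.5 -46.9  26.2] [455.1 -47.3  97.9] 325 [421. 323.] [123. 125. 125.]
[ 454.3 -108.8   26.1] [ 455.3 -108.4   98.1] 328 [459. 324.] [120. 123. 123.]
[366.3 285.5  26. ] [367.4 284.9  79.8] 318 [220. 376.] [ 56.  74. 124.]
[364.7 -60.9 117.4] [368.8 -62.   95.9] 476 [431. 376.] [125. 120. 118.]
front 414 ((370.2642822265625, -11.024383544921875), (334.7386169433594, 13.624347686767578), 87.61634826660156)
t 39.5 pos [345.5  86.5 211.2] [ 1.795e+02 -1.000e-01  8.870e+01] w 56.2
cm [-9.65 -4.34  1.06] rad [ 0.009  0.006 -1.559] cm in goal axes [ 4.21 -9.7   1.12]
```

View pics/s3.png

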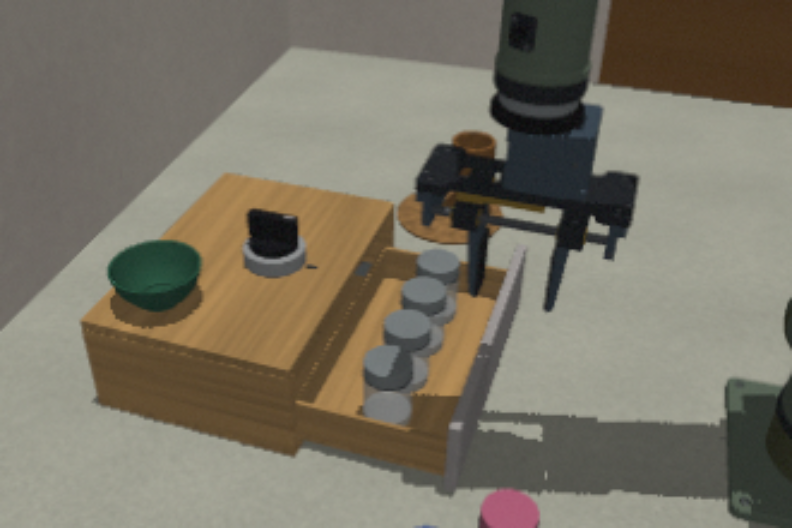

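All four shakers stand in the drawer. The mortar was knocked about 33 mm by the announced disturbance but still appears upright and within tolerance; I'll check it precisely later. Next I rotate to yaw 178 for pushing.

move_arm([
  [[0, 0, 0, 0, 0, 0, -0.18], [0, 0, 0, 0, 0, 0, -0.18], [0, 0, 0, 0, 0, 0, -0.18], [0, 0, 0, 0, 0, 0, -0.18], [0, 0, 0, 0, 0, 0, -0.18], [0, 0, 0, 0, 0, 0, -0.18], [0, 0, 0, 0, 0, 0, -0.18], [0, 0, 0, 0, 0, 0, -0.18], [0, 0, 0, 0, 0, 0, -0.12], [0, 1, -4, 0, 0, 0, 0], [0, 0, -4, 0, 0, 0, 0], [0, 0, 0, 0, 0, 0, 0]],
])

```text
time_s: 40.95
ee_pos: [349.2, 5.1, 210.4]
ee_rot: [180.0, 1.0, -178.8]
force: [-0.2, 0.7, -0.2]
gripper_width: 0.4
```

```bash
python3 -c "
from h import *
inc(325,-9,62,178)
f=grab('side');C=cloud(f);m=(abs(C[...,0]-475)<70)&(abs(C[...,1]+385)<70)&(C[...,2]>20)&(C[...,2]<125);P=C[m];print(m.sum(),P[:,2].max());
for a in range(20,125,15):
  q=P[abs(P[:,2]-a)<7];print(a,q.mean(0).round(1))
f=grab('top');C=cloud(f);m=(abs(C[...,2]-118)<6)&(abs(C[...,0]-475)<70)&(abs(C[...,1]+385)<70);print(m.sum(),cv2.minEnclosingCircle(C[m][:,:2].astype(np.float32)))"
```

```text
t 41.0 pos [349.2   5.1 210.4] [ 180.     1.  -178.8] w 0.4
cm [ 2.7  -1.37 14.8 ] rad [0.001 0.017 0.056] cm in goal axes [ 2.37 -1.49 14.84]
430 122.48538477935737
20 [ 478.7 -368.7   23.2]
35 [ 474.5 -369.7   34.6]
50 [ 476.6 -367.7   50.9]
65 [ 477.  -363.3   65.8]
80 [ 478.1 -363.9   80.3]
95 [ 474.8 -377.1   96.1]
110 [ 471.5 -387.5  110.6]
207 ((468.9703674316406, -391.1387939453125), 32.90835952758789)
```

Mortar at (469,−391), rim at 119 mm, about 30 mm from the mat centre: within tolerance, so I leave it. Next I descend in front of the panel.

move_arm([
  [[0, 2.4, -1.4, 0, 0, 0.017, 0.056], [0, 0, 0, 0, 0, 0, 0], [0, 0, 0, 3, 0, 0, 0], [0, 0, 0, 2, 0, 0, 0], [0, 0, 0, 0, 0, 0, 0], [0, 0, 0, 0, 0, 0, 0]],
])

```text
time_s: 41.8
ee_pos: [330.8, -3.2, 160.1]
ee_rot: [179.7, 0.4, 178.6]
force: [0.1, 0.5, 0.3]
gripper_width: 0.2
```

move_arm([
  [[0, 0.6, -0.7, 0, 0, 0.005, 0.01], [0, 0, 0, 3, 0, 0, 0], [0, 0, 0, 4, 0, 0, 0], [0, 0, 0, 2.5, 0, 0, 0], [0, 0, 0, 0, 0, 0, 0], [0, 0, 0, 0, 0, 0, 0]],
])

```text
time_s: 42.55
ee_pos: [329.5, -11.3, 67.8]
ee_rot: [179.8, 0.8, 178.0]
force: [0.9, -0.4, 0.3]
gripper_width: 0.6
```

move_arm([
  [[0, -0.8, 0, 0, 0, 0, 0], [0, -0.6, 0, 0, 0, 0, 0], [0, -0.6, 0, 0, 0, 0, 0], [0, -0.8, 0, 0, 0, 0, 0], [0, -0.8, 0, 0, 0, 0, 0], [0, -0.8, 0, 0, 0, 0, 0], [0, -0.8, 0, 0, 0, 0, 0], [0, -0.8, 0, 0, 0, 0, 0], [0, -0.8, 0, 0, 0, 0, 0], [0, -0.8, 0, 0, 0, 0, 0], [0, -0.8, 0, 0, 0, 0, 0], [0, -0.8, 0, 0, 0, 0, 0]],
])

```text
time_s: 44.05
ee_pos: [426.2, -14.8, 70.2]
ee_rot: [179.8, 0.6, 178.0]
force: [-1.7, -0.5, -0.8]
gripper_width: 0.2
```

move_arm([
  [[0, -0.8, 0, 0, 0, 0, 0], [0, -0.8, 0, 0, 0, 0, 0], [0, -0.8, 0, 0, 0, 0, 0], [0, -0.8, 0, 0, 0, 0, 0], [0, -0.8, 0, 0, 0, 0, 0], [0, -0.8, 0, 0, 0, 0, 0], [0, -0.7, 0, 0, 0, 0, 0], [0, -0.6, 0, 0, 0, 0, 0], [0, -0.5, 0, 0, 0, 0, 0], [0, -0.5, 0, 0, 0, 0, 0]],
])

```text
time_s: 45.3
ee_pos: [502.0, -17.4, 70.5]
ee_rot: [179.8, 0.6, 178.0]
force: [-2.6, -0.0, -2.8]
gripper_width: 0.2
```

move_arm([
  [[0, -0.5, 0, 0, 0, 0, 0], [0, -0.5, 0, 0, 0, 0, 0], [0, -0.5, 0, 0, 0, 0, 0], [0, -0.5, 0, 0, 0, 0, 0]],
])

```text
time_s: 45.8
ee_pos: [506.1, -17.5, 70.7]
ee_rot: [179.8, -1.5, 178.0]
force: [-14.2, 0.1, 12.0]
gripper_width: -0.0
```

move_arm([
  [[0, 1.5, 0, 0, 0, 0, 0], [0, 2.5, 0, 0, 0, 0, 0], [0, 0, 0, 0, 0, 0, 0], [0, 0, 0, -3, 0, 0, 0], [0, 0, 0, -5, 0, 0, 0], [0, 0, 0, -5, 0, 0, 0], [1, 0, 0, -3, 0, 0, 0], [1, 0, 0, 0, 0, 0, 0], [1, 0, 0, 0, 0, 0, 0], [1, 0, 0, 0, 0, 0, 0]],
])

```text
time_s: 47.05
ee_pos: [480.7, -17.3, 239.7]
ee_rot: [179.8, 0.0, 178.0]
force: [-0.4, 0.2, -0.8]
gripper_width: 38.0
```

```bash
python3 -c "
from h import *
f=grab('top');C=cloud(f);cv2.imwrite('pics/t4.png',cv2.resize(f['color'][60:260,180:440,::-1],None,fx=3,fy=3))
for y in (-170,-150,100,130):
  m=(abs(C[...,2]-96)<4)&(C[...,0]>340)&(C[...,0]<560)&(abs(C[...,1]-y)<12); print('front',m.sum(),C[m].mean(0) if m.any() else '')
inc(626,-19.3,230,178)"
```

```text
front 42 [ 525.21411493 -170.74002589   95.9493991 ]
front 34 [ 525.18061724 -151.53934407   96.15578071]
front 39 [534.18924213  98.83963397  95.53390325]
front 39 [535.5067457  130.20752705  96.4129938 ]
t 47.1 pos [480.5 -17.3 239.5] [179.8  -0.  178. ] w 41.3
cm [-14.55   0.3    0.94] rad [ 0.004 -0.     0.   ] cm in goal axes [-14.55   0.31   0.95]
```

View pics/t4.png

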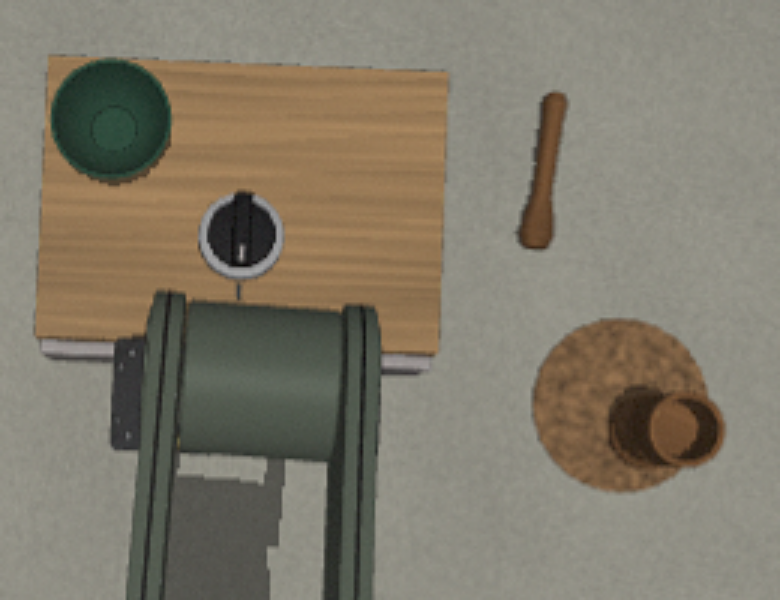

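The front panel is flush with the unit (centre x≈530), so the drawer is shut. The knob bar at (241,230) is unturned and the mortar is standing on the mat. On to the knob.

move_arm([
  [[1, -4, 0.1, 0, 0.004, 0, 0], [1, -5, 0.1, 0, 0, 0, 0], [1, -4, 0.1, 0, 0, 0, 0], [1, -1, 0, 0, 0, 0, 0], [1, 0, 0, 0, 0, 0, 0], [1, 0, 0, 2, 0, 0, 0], [1, 0, 0, 0, 0, 0, 0], [1, 0, 0, 0, 0, 0, 0]],
])

```text
time_s: 48.1
ee_pos: [617.5, -19.1, 213.4]
ee_rot: [-180.0, -0.8, 178.0]
force: [0.1, -0.7, -0.6]
gripper_width: 91.1
```

```bash
python3 -c "
from h import *
inc(626,-19.3,158,178.5)"
```

```text
t 48.1 pos [617.5 -19.1 213.4] [-180.    -0.8  178. ] w 91.1
cm [-0.93  0.01  5.53] rad [-0.    -0.014 -0.009] cm in goal axes [-0.85 -0.    5.54]
```

move_arm([
  [[1, -0.9, 0, 0, 0, -0.014, -0.009], [1, 0, 0, 2.5, 0, 0, 0], [1, 0, 0, 2, 0, 0, 0], [1, 0, 0, 0.5, 0, 0, 0], [1, 0, 0, 0, 0, 0, 0], [1, 0, 0, 0, 0, 0, 0]],
])

```text
time_s: 48.85
ee_pos: [630.7, -19.6, 168.2]
ee_rot: [-180.0, 0.8, 178.6]
force: [0.2, 0.3, 0.3]
gripper_width: 91.1
```

move_arm([
  [[1, 0.4, 0, 0.8, 0, 0.012, 0], [1, 0, 0, 0.2, 0, 0, 0], [1, 0, 0, 0, 0, 0, 0]],
])

```text
time_s: 49.22
ee_pos: [627.1, -19.6, 158.7]
ee_rot: [-180.0, 0.2, 178.6]
force: [0.8, 0.7, -0.0]
gripper_width: 91.3
```

move_arm([
  [[0, 0.1, 0, 0.2, 0, 0, 0], [0, 0, 0, 0, 0, 0, 0], [0, 0, 0, 0, 0, 0, 0], [0, 0, 0, 0, 0, 0, 0], [0, 0, 0, 0, 0, 0, 0], [0, 0, 0, 0, 0, 0, 0], [0, 0, 0, 0, 0, 0, 0]],
], force=35)

```text
time_s: 50.1
ee_pos: [626.2, -19.6, 156.9]
ee_rot: [-180.0, 0.2, 178.6]
force: [0.0, 0.7, 0.4]
gripper_width: 24.1
```

move_arm([
  [[0, 0, 0, 0, 0, 0, 0], [0, 0, 0, 0, 0, 0, 0]],
])

```text
time_s: 50.35
ee_pos: [626.2, -18.8, 156.9]
ee_rot: [179.9, 0.2, 178.6]
force: [0.1, -0.9, 0.2]
gripper_width: 15.0
```

Gripped (15.0 mm). Pull up.

move_arm([
  [[0, 0, 0, -0.4, 0, 0, 0], [0, 0, 0, -0.4, 0, 0, 0], [0, 0, 0, -0.4, 0, 0, 0], [0, 0, 0, -0.3, 0, 0, 0], [0, 0, 0, -0.2, 0, 0, 0]],
])

```text
time_s: 50.98
ee_pos: [626.2, -18.9, 172.1]
ee_rot: [179.9, 0.1, 178.5]
force: [4.0, 0.2, -14.3]
gripper_width: 14.9
```

move_arm([
  [[0, 0, 0, 0, 0, 0, 0.12], [0, 0, 0, 0, 0, 0, 0.12], [0, 0, 0, 0, 0, 0, 0.12], [0, 0, 0, 0, 0, 0, 0.12], [0, 0, 0, 0, 0, 0, 0.12], [0, 0, 0, 0, 0, 0, 0.12]],
])

```text
time_s: 51.72
ee_pos: [626.1, -19.0, 172.0]
ee_rot: [180.0, 0.1, 136.2]
force: [1.7, 0.3, -4.6]
gripper_width: 14.9
```

Turned about 42°, with 28° to go.

move_arm([
  [[0, 0, 0, 0, 0, 0, 0.12], [0, 0, 0, 0, 0, 0, 0.12], [0, 0, 0, 0, 0, 0, 0.12], [0, 0, 0, 0, 0, 0, 0.08], [0, 0, 0, 0, 0, 0, 0.05], [0, 0, 0, 0, 0, 0, 0.03]],
])

```text
time_s: 52.48
ee_pos: [626.1, -19.0, 172.0]
ee_rot: [180.0, 0.1, 105.7]
force: [1.7, 0.6, -4.2]
gripper_width: 14.9
```

```bash
python3 -c "
from h import *
s=monitor.state();print(s['force'],s['torque'])"
```

```text
[ 1.65090543  0.58177992 -4.18010085] [ 0.16334598 -0.43376757  0.91118002]
```

At the stop (z moment 0.9 N m). Push down.

move_arm([
  [[0, 0, 0, 0.4, 0, 0, 0], [0, 0, 0, 0.4, 0, 0, 0], [0, 0, 0, 0.4, 0, 0, 0], [0, 0, 0, 0.4, 0, 0, 0], [0, 0, 0, 0.3, 0, 0, 0], [0, 0, 0, 0, 0, 0, 0]],
])

```text
time_s: 53.22
ee_pos: [626.0, -19.0, 156.9]
ee_rot: [179.8, 0.2, 106.0]
force: [0.4, 1.8, 2.0]
gripper_width: 14.8
```

move_arm([
  [[0, 0, 0, 0.4, 0, 0, 0], [0, 0, 0, 0.4, 0, 0, 0], [0, 0, 0, 0, 0, 0, 0]],
])

```text
time_s: 53.6
ee_pos: [626.0, -19.0, 157.0]
ee_rot: [179.6, 0.3, 106.0]
force: [1.6, -0.1, -3.9]
gripper_width: 14.8
```

move_arm([
  [[0.5, 0, 0, 0, 0, 0, 0], [0.5, 0, 0, 0, 0, 0, 0], [0.5, 0, 0, 0, 0, 0, 0], [0.5, 0, 0, 0, 0, 0, 0], [0.5, 0, 0, -2, 0, 0, 0], [0.5, 0, 0, -5, 0, 0, 0], [0.5, 0, 0, -5, 0, 0, 0], [0.5, 0, -5, 0, 0, 0, 0], [0.5, 0, -5, 0, 0, 0, 0], [0.5, 0, -5, 0, 0, 0, 0], [0.5, 0, -4, 0, 0, 0, 0], [0.5, 0, 0, 0, 0, 0, 0]],
])

```text
time_s: 55.1
ee_pos: [438.5, -72.0, 275.9]
ee_rot: [179.6, 0.3, 105.6]
force: [0.6, -0.2, 0.1]
gripper_width: 45.7
```

```bash
python3 -c "
from h import *
f=grab('top');C=cloud(f);cv2.imwrite('pics/t5.png',cv2.resize(f['color'][60:260,180:440,::-1],None,fx=3,fy=3))
for y in (-170,-150,100,130):
  m=(abs(C[...,2]-96)<4)&(C[...,0]>340)&(C[...,0]<560)&(abs(C[...,1]-y)<12); print('front',m.sum(),C[m].mean(0) if m.any() else '')
m=(C[...,2]>176)&(C[...,2]<215)&(abs(C[...,0]-625)<40)&(abs(C[...,1]+19)<40); P=C[m]; print('bar',cv2.minAreaRect(P[:,:2].astype(np.float32)),P[:,2].mean())
m=(abs(C[...,2]-118)<6)&(abs(C[...,0]-475)<70)&(abs(C[...,1]+385)<70);print(m.sum(),cv2.minEnclosingCircle(C[m][:,:2].astype(np.float32)),C[m][:,2].mean())
print(monitor.state()['time_s'],monitor.state()['ee_pos'])
f=grab('side');cv2.imwrite('pics/s5.png',cv2.resize(f['color'][80:300,100:430,::-1],None,fx=2.4,fy=2.4))"
```

```text
front 43 [ 525.269993   -170.36887453   95.99636129]
front 36 [ 525.56320458 -150.72285022   95.65350952]
front 38 [533.66852483  99.08886884  96.33244075]
front 40 [535.74269288 131.10537009  95.82075209]
bar ((625.9443969726562, -19.856401443481445), (15.58683967590332, 57.857547760009766), 18.93744468688965) 182.9454709483307
209 ((468.96026611328125, -391.8847961425781), 32.83063507080078) 118.43391494382686
55.15 [439.93857348 -71.83178751 275.92159165]
```

View pics/t5.png

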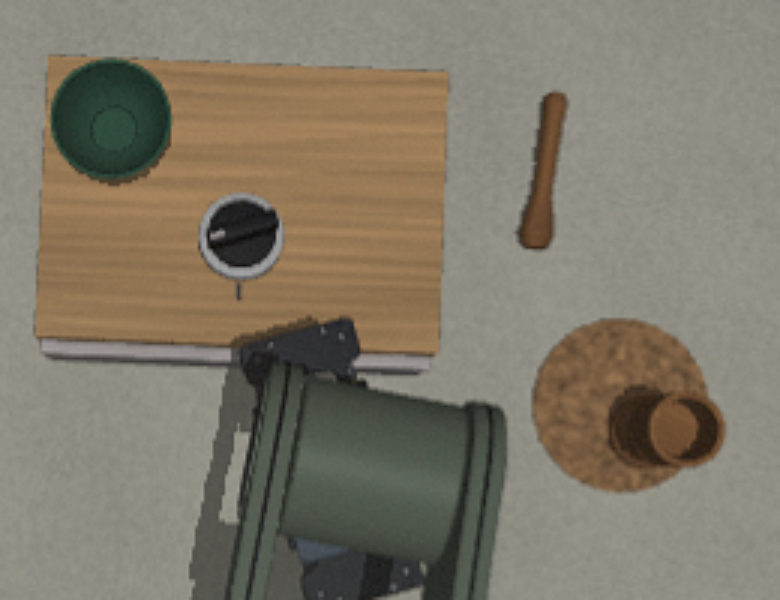

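View pics/s5.png

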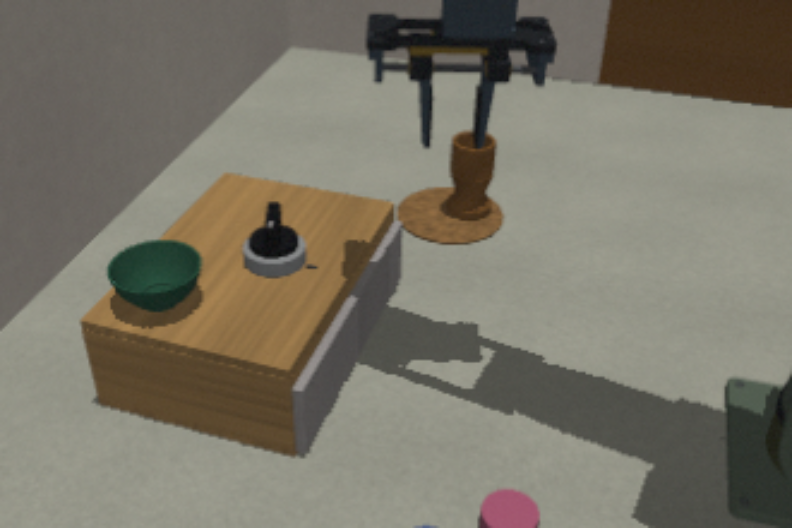

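The drawer is flush, the knob bar is turned about 71° and fully down (top at 182.9 mm), and the mortar is upright on the mat. The bowl and pestle look untouched and the arm is clear. Handing in.

```bash
python3 -c "
from h import *
print(job.job_done())"
```

```text
the job is handed in; nothing more can be done
None
```

The job is done and handed in at about 55 s: the mortar is on the mat, all four shakers are in the drawer, the drawer is shut, and the latch was pulled, turned and pushed back down. The job reports no verdict, so this rests on my own checks.

- **Mortar:** it stands upright on the mat, about 30 mm from the centre; the limit is 55 mm. I set it down near the centre, but it was knocked about 33 mm aside partway through the run. I left it there because it was still within the limit.
- **Shakers:** all four stood on the drawer floor, cap tops at 98 mm, when I last saw them. I could not look inside once the drawer was shut. The push met only about 2–3 N, rising only at the stop, so nothing suggests one tipped over.
- **Drawer:** the front panel's centre is at x ≈ 530 mm, which matches fully shut, and it did not move while I worked the latch.
- **Latch knob:** it was pulled up 15 mm and is now turned about 71°. The bar top is back at 182.9 mm, against 182.7 mm at the start, so it is fully down.
- **Bowl and pestle:** they look unmoved in the pictures; I did not measure them again.

The only odd reading came while setting the mortar down. The force sensor never clearly showed contact, so I released it within a few millimetres of the mat and confirmed from a picture that it stood upright.

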